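Fold away the payment reader arm on the shop counter

TASK

Fold away the three-link arm of the payment reader, from its free end inwards: first fold the reader link fully back onto the middle link, then fold those two fully back onto the base link, keeping the clamp on the stand tight all the while. Only then loosen the clamp's wing nut, which has a left-hand thread (turn it clockwise by at least a fifth of a turn, until its tooth is clear), and swing the folded arm round until the base link lies squarely over the parking rest. Leave it there folded with the nut loose, and do not push or tip the goods on the counter.

Things in the scene. Friction and masses are not known exactly. Their poses are not given: they have to be found in the camera images.
- base_link (a joint): Angle (rad) of the lowest of the arm's three flat aluminium links (24 mm wide, at 50 to 60 mm height), about the upright axis through the wing nut on the fixed stand. Grows anticlockwise seen from above. 0 = as now, held by the clamp's tooth (a few mm of play at the far end). Once the clamp is loose it swings to at most 1.6; friction 0.25 Nm; stays where it is left.
- mid_link (a joint): Angle (rad) of the middle link to the base link, about the upright axis through base_post: 0 = in line, grows anticlockwise seen from above, 3.14 = end stop, folded back exactly on top of the base link. It lies at 64 to 74 mm height, so it passes over the base link. Friction 0.25 Nm; stays where it is left.
- reader_link (a joint): Angle (rad) of the reader link to the middle link, about the upright axis through mid_post: 0 = in line, grows anticlockwise seen from above, 3.14 = end stop, folded back exactly on top of the middle link. It lies at 78 to 88 mm height. Friction 0.1 Nm; stays where it is left.
- clamp (a joint): Turn (rad) of the wing nut that clamps the base link. LEFT-HAND thread: it grows as the nut turns CLOCKWISE seen from above, which loosens it. 0 to 0.2 = tight; anticlockwise it meets a stop at -0.08. It lifts a ring 7 mm per rad; the ring's tooth is clear of the lugs from about 0.95 on; end stop 1.6. The nut does not rise. Friction 0.12 Nm; stays where left.
- base_post (a point): Centre, about half-way up, of the upright round steel post (18 mm diameter, free from 75 to 135 mm height) at the far end of the base link, 220 mm from the wing nut's axis. The post stands on the base link, carries a sleeve that spins freely in the grip, and is the pivot of the middle link. x axis: along the base link, away from the stand.
- mid_post (a point): Centre of the upright round steel post (18 mm diameter, free from 88 to 140 mm height) at the far end of the middle link, 165 mm from base_post. It stands on the middle link, with a freely spinning sleeve, and is the pivot of the reader link. x axis: along the middle link, away from base_post.
- reader_head (a point): Centre of the round black reader head (36 mm diameter, 88 to 138 mm height) upright on the free end of the reader link, 110 mm from mid_post. It swivels freely, so a grip on it need not turn with the link. x axis: along the reader link, away from mid_post.
- wing_nut (a point): Centre of the wing nut's flat upright wing (52 mm long, 12 mm thick, 103 to 133 mm height) on top of the stand, on the base link's pivot axis. x axis: along the wing (its long side), y axis: across its thickness.
- rest_pad (a point): Centre of the rubber top (47 mm height, 30 x 34 mm) of the fixed parking rest, a low grey block 135 mm from the pivot axis. x axis: level, pointing straight away from the pivot axis: the parked base link lies along this, 3 mm above the pad. It lies 0.65 to 0.95 rad anticlockwise of where the base link is held now.
- paste_jar: Bystander, loose: glass jar, 64 mm wide, 110 high; origin at the centre of its underside. Not to be disturbed.
- sauce_bottle: Bystander, loose: glass bottle, 60 mm wide, 200 high; origin at the centre of its underside. Not to be disturbed.
- drink_can: Bystander, loose: drink can, 62 mm wide, 115 high; origin at the centre of its underside. Not to be disturbed.
- mug: Bystander, loose: white handleless cup, 66 mm wide, 85 high; origin at the centre of its underside. Not to be disturbed.
- calculator: Bystander, loose: flat pocket calculator, 75 x 120 mm, 18 high; origin at the centre of its underside. Not to be disturbed.
- scale_weight: Bystander, loose: low iron weight, 44 mm wide, 30 high; origin at the centre of its underside. Not to be disturbed.
- tea_box: Bystander, loose: upright cardboard box, 70 x 50 mm, 100 high; origin at the centre of its underside. Not to be disturbed.
Mind the look-alikes: they are no part of the job. What is shaped like the part that bears rest_pad but orange or red is not meant.

How it is judged:
By the outcome, as a careful person would: the job done as asked, in the order asked, and still so for the second after the job is handed in, with the robot touching nothing.
It also fails if it takes over 72 s, if anything falls off the work surface, if the arm or the gripper's body presses on something with over 40 N, if the wrist force passes 120 N, or if a joint passes its speed limit or range.

ROBOT

A 6-joint arm with a two-finger parallel gripper is mounted at the origin on the work surface. World frame = base frame: x ahead of the robot, y to its left, z up, the work surface at z = 0. Lengths are in mm, angles in rad, forces in N, time in s.
With the tool pointing down it reaches from about 350 to 975 mm from the base axis. Payload 7.1 kg.
Tool frame: the origin (TCP) lies between the finger pads; the fingertips stand 19 mm ahead of it and the grasp point (between the pads) is the TCP (ctrl.tcp_to_tips is the distance from the TCP to the fingertips, in mm); z points along the fingers, y is the line along which they close (so a half turn about z gives the same grasp; the last joint's range is limited). The gripper opens to 88 mm and grips with 3 to 60 N. Pads are 20 mm wide; open, the fingers measure 115 mm over their backs; the gripper's body (75 mm by 178 mm) begins 61 mm behind the grasp point.
Start: joints at [-1.316, 0.423, 1.63, -0, 1.089, -0.019], TCP at [169.013, -601.697, 216.275] pointing down, gripper open.
Joint ranges: [-3, 3], [-0.9, 2.11], [0.09, 2.58], [-1.31, 4.45], [0.11, 2.69], [-2.54, 2.54]. Speed limits (rad/s): [2.39, 2.39, 3.01, 3.14, 3.14, 3.14].

INTERFACE

Orientations are given as a rotation vector (axis times angle).
In Python, from workcell import status, optics, ctrl gives the robot as it stands. The module is installed in compiled form; this text tells all that it offers.
- The arm moves only by the shell command python3 -m inch 'ROWS'. ROWS is JSON, a list that holds one entry, the list of rows, each a list of 7 numbers: the shift along the tool's x, y, z in mm, then the turn, a rotation vector about the tool's x, y, z in rad, then the opening in per cent of the stroke, from 0 (shut) to 100 (fully open). A call has 1 to 20 rows; each row is the pose to reach, as a shift and turn from the pose commanded when the call began, along the tool's axes at that moment; what a row does not reach only later rows make up. A row lasts 1/10 s, in which the tool goes at most 50 mm and 8.59 degrees, less where a joint would pass 70% of its speed; a pose out of reach is approached as far as the arm can. A call with a gripper value outside its range is refused whole. The fingers move at their own pace and stop on an object; the grip force is fixed at half the most. Time passes only in rows, so rows that repeat a pose let the fingers close. It gives the time, the measured TCP pose, the force, the opening and the grip force at its end, in the units of the state.
- status.get_obs(): the state, without advancing time (a new reading comes with each control period).
- optics.get_image(name): name is "scene" or "top" or "wrist"; returns a dict with "frame" (384x512x3 uint8, red, green, blue), "fx", "fy", "cx", "cy" (pixels), "rvec" (rotation vector, rad) and "tvec" (3), from world to camera coordinates, as OpenCV has them; the wrist camera has in their place "hand_eye" (4x4, takes a point from camera to tool coordinates, whose origin is the TCP and whose axes are the flange's). Camera axes: x right, y down, z forward; pixel columns grow to the right and rows downward; lengths in mm; the calibration is good to about 2 mm. A picture is of the moment at which its call begins: read the wrist's pose just before it. There is no depth.
- ctrl.close_job(): hands the job in; it is judged then, once.
The state is a dict: "t": time; "qpos": joint angles; "qvel": joint speeds; "joint_torque": joint torques, N m; "ee_pos": TCP position; "orientation": TCP orientation; "ft_force": force on the tool from outside, world axes, zero at the start; "moment": the same for the moment, N m; "width": finger opening in mm; "grasp_force": force on a finger pad.
Only numpy, scipy, OpenCV 4.12 (cv2) and the standard library are available. Lean on these libraries where they do the work, as an engineer would, in place of code of your own. Each camera call takes 0.05 s, during which the arm holds its last target. There are 200 camera calls.

## Working session

There is one attempt and no reset: what is moved stays moved. The work goes in short steps, Python scripts to look and compute and a shell command to move; the robot and the scene stay as the last step left them, time stands still between calls to the robot, and variables do not carry over. Pictures are saved under pics/ and viewed, at most 10 in all, crops included, and the job is handed in when it is done.

```bash
mkdir -p pics; cat > h.py <<'E'
import numpy as np, cv2
from scipy.spatial.transform import Rotation as R
from workcell import status, optics, ctrl
def snap(n,fn,crop=None,scale=1):
    o=status.get_obs(); d=optics.get_image(n); f=d['frame'][:,:,::-1].copy()
    np.save('pics/'+fn+'.npy',f)
    if crop: f=f[crop[1]:crop[3],crop[0]:crop[2]]
    f=cv2.resize(f,None,fx=scale,fy=scale,interpolation=cv2.INTER_CUBIC)
    cv2.imwrite('pics/'+fn+'.png',f); return d,o
def ray(d,u,v,o=None):
    r=np.array([(u-d['cx'])/d['fx'],(v-d['cy'])/d['fy'],1.])
    if 'rvec' in d:
        M=R.from_rotvec(np.ravel(d['rvec'])).as_matrix(); t=np.ravel(d['tvec'])
        return -M.T@t, M.T@r
    H=np.array(d['hand_eye']); T=R.from_rotvec(o['orientation']).as_matrix()
    return T@H[:3,3]+np.array(o['ee_pos']), T@H[:3,:3]@r
def at(d,u,v,z,o=None):
    c,r=ray(d,u,v,o); return (c+r*(z-c[2])/r[2])
E
python3 - <<'E'
from h import *
import pickle
c={}
for n in('top','scene'):
    d,o=snap(n,n+'0',scale=1.5); c[n]={k:d[k] for k in d if k!='frame'}
pickle.dump(c,open('cam.pkl','wb'))
print(o)
E
```

```text
{'t': 0.05, 'qpos': array([-1.31596483e+00,  4.23831081e-01,  1.63067566e+00, -2.80004131e-05,
        1.08863688e+00, -1.90176373e-02]), 'qvel': array([-0.00069182, -0.00266883, -0.0031642 , -0.00135257,  0.00136162,
       -0.00038199]), 'joint_torque': array([-3.17766871e-04, -5.46086347e+01, -2.74614143e+01,  6.45980425e-02,
        1.87704916e-02, -4.92310926e-05]), 'ee_pos': array([ 168.88694987, -601.15562002,  215.51345052]), 'orientation': array([-3.11066312e+00, -4.28628718e-01,  3.25110073e-04]), 'ft_force': array([0.52363047, 1.40020352, 0.16021939]), 'moment': array([-0.02217244,  0.00302267, -0.02184876]), 'grasp_force': 0.0, 'width': 87.93784029547321}
```

View pics/top0.png

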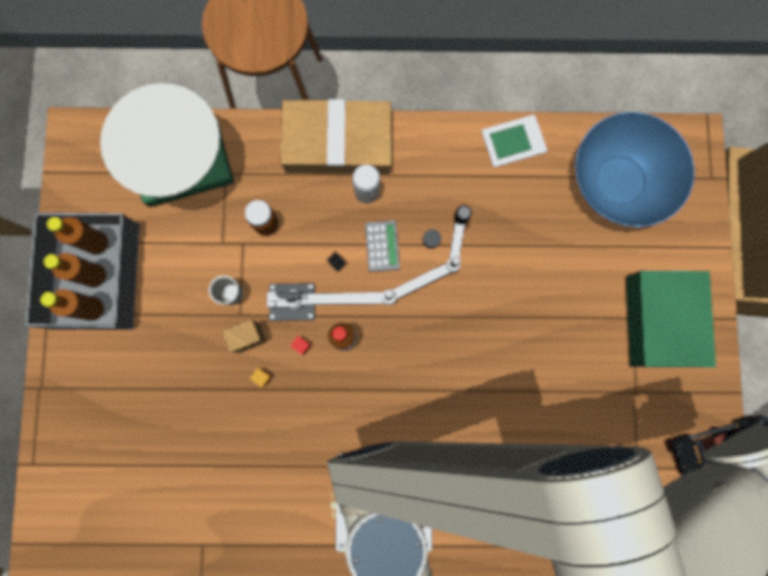

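View pics/scene0.png

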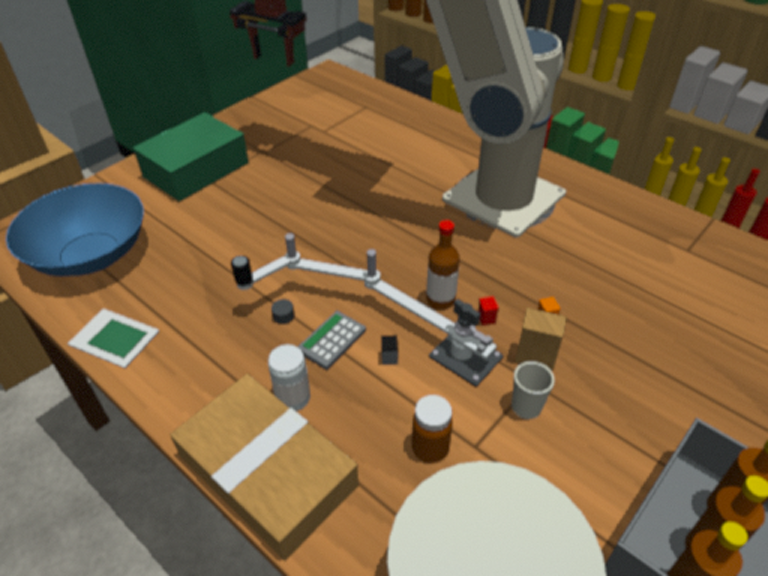

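The top view (768x576) shows the wing nut at (293,299), base_post at (390,297), mid_post at (453,266) and the reader head at (463,214). Three things could be the rest: the dark/grey block at (337,261), red at (300,345) and orange at (260,377). I choose the dark one, which lies anticlockwise of the link. Next I check it in a close crop and compute positions.

```bash
python3 - <<'E'
from h import *
import pickle
c=pickle.load(open('cam.pkl','rb'))['top']
f=np.load('pics/top0.npy')
cv2.imwrite('pics/c1.png',cv2.resize(f[105:265,135:335],None,fx=4,fy=3.75,interpolation=cv2.INTER_CUBIC))
print(ray(c,256,192))
for n,u,v,z in [('nut',293,299,133),('bp',390,297,135),('mp',453,266,140),('head',463,213,138),('rest',337,261,47),('jar',259,211,110),('bottle',340,333,200),('can',366,175,115),('mug',224,291,85),('calc',382,245,18),('wt',432,238,30),('tea',240,335,100)]:
    print(n,at(c,u/1.5,v/1.5,z).round(0))
E
```

```text
(array([ 296.18397998,   18.57422065, 1409.4491278 ]), array([ 0.13752007, -0.01150275, -0.99049163]))
nut [448. 202. 133.]
bp [453.  -9. 135.]
mp [ 522. -147.  140.]
head [ 642. -170.  138.]
rest [549. 113.  47.]
jar [650. 287. 110.]
bottle [370.  94. 200.]
can [735.  46. 115.]
mug [470. 365.  85.]
calc [594.   8.  18.]
wt [ 609. -112.   30.]
tea [370. 322. 100.]
```

View pics/c1.png

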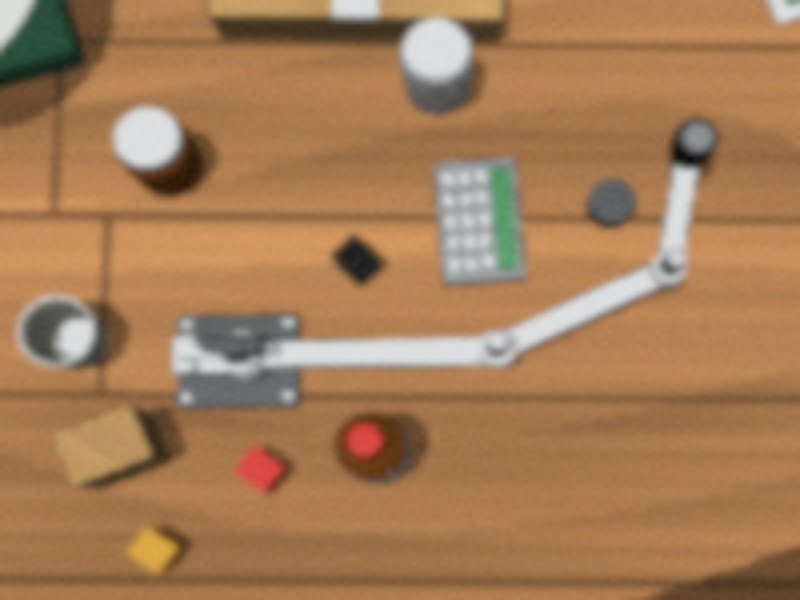

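The crop confirms it: the dark rest is at (358,260), the red and orange look-alikes are at (262,470) and (155,549), and the arm is white. I move above the reader and look from close by.

```bash
python3 -m inch '[[[0,0,-115,0,0,0,100],[0,0,-115,0,0,0,100],[0,0,-115,0,0,0,100],[509,-368,-115,0,0,-1.76,100],[509,-368,-115,0,0,-1.76,100],[509,-368,-115,0,0,-1.76,100],[509,-368,-115,0,0,-1.76,100],[509,-368,-115,0,0,-1.76,100],[509,-368,-115,0,0,-1.76,100],[509,-368,-115,0,0,-1.76,100],[509,-368,-115,0,0,-1.76,100],[509,-368,-115,0,0,-1.76,100],[509,-368,-115,0,0,-1.76,100],[509,-368,-115,0,0,-1.76,100],[509,-368,-115,0,0,-1.76,100],[509,-368,-115,0,0,-1.76,100],[509,-368,-115,0,0,-1.76,100],[509,-368,-115,0,0,-1.76,100],[509,-368,-115,0,0,-1.76,100],[509,-368,-115,0,0,-1.76,100]]]'
python3 - <<'E'
from h import *
import pickle
d,o=snap('wrist','w1',scale=1.5)
pickle.dump(({k:d[k] for k in d if k!='frame'},o),open('w1.pkl','wb'))
print(o['ee_pos'],R.from_rotvec(o['orientation']).as_matrix().round(3),d['hand_eye'])
E
```

```text
t: 2.1
ee_pos: [558.8, -110.9, 331.2]
orientation: [-1.655, -2.67, 0.0]
ft_force: [-0.1, 0.1, -0.2]
width: 88.0
grasp_force: 0.0
[ 558.7961123  -110.85731922  331.20464645] [[-0.445  0.895 -0.   ]
 [ 0.895  0.445 -0.   ]
 [ 0.    -0.    -1.   ]] [[-9.53681954e-04 -9.61907533e-01 -2.73373350e-01  7.39028957e+01]
 [ 9.99999483e-01 -8.20868257e-04 -6.00212496e-04  1.09954423e-01]
 [ 3.52945417e-04 -2.73373781e-01  9.61907819e-01 -1.68826948e+02]
 [ 0.00000000e+00  0.00000000e+00  0.00000000e+00  1.00000000e+00]]
```

View pics/w1.png

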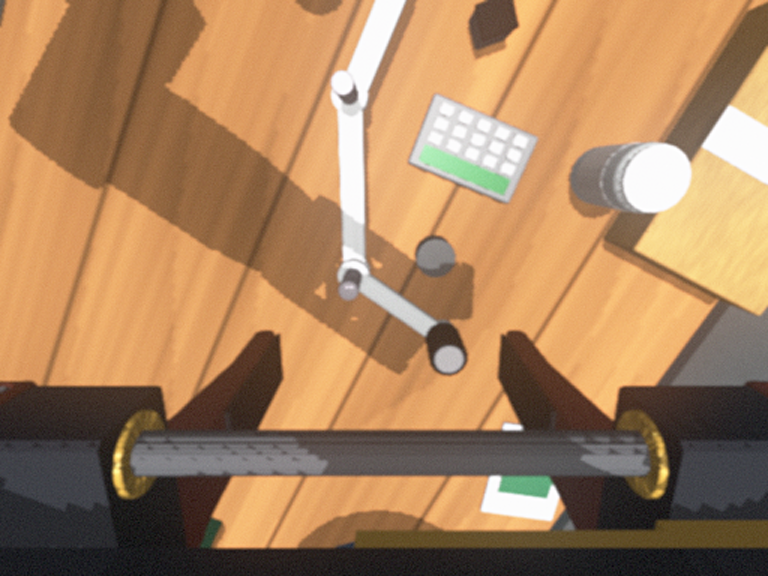

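The wrist view shows base_post's top at (344,82), mid_post's top at (349,290), the head's top at (450,360) and the rest at (492,15).

```bash
python3 - <<'E'
from h import *
import pickle
d,o=pickle.load(open('w1.pkl','rb')); c=pickle.load(open('cam.pkl','rb'))['top']
P={n:at(d,u/1.5,v/1.5,z,o) for n,u,v,z in [('bp',344,82,135),('mp',349,290,140),('head',450,360,138),('rest',492,15,47)]}
Q={n:at(c,135+u/4,105+v/3.75,z) for n,u,v,z in [('nut',238,345,133),('bp',497,342,135),('mp',672,262,140),('head',697,133,138),('rest',358,259,47)]}
for p in P:print(p,P[p].round(1),Q[p].round(1))
n=np.linalg.norm
print(n(P['bp']-P['mp']),n((P['head']-P['mp'])),Q['nut'],n(Q['nut']-Q['bp']))
E
```

```text
bp [467.7  -6.5 135. ] [459.3  -6.9 135. ]
mp [ 541.  -154.1  140. ] [ 530.4 -150.2  140. ]
head [ 650.8 -174.   138. ] [ 647.2 -172.4  138. ]
rest [551.6 114.2  47. ] [548.3 114.   47. ]
164.89950470783873 111.67587842908573 [455.37907113 204.91083631 133.        ] 211.8985326640924
```

```bash
python3 -m inch '[[[-97,54,100,0,0,0,100],[-97,54,100,0,0,0,100],[-97,54,100,0,0,0,100],[-97,54,100,0,0,0,100],[-97,54,140,0,0,0,100],[-97,54,180,0,0,0,100],[-97,54,200,0,0,0,100],[-97,54,216,0,0,0,100],[-97,54,216,0,0,0,100],[-97,54,216,0,0,0,30],[-97,54,216,0,0,0,30],[-97,54,216,0,0,0,30],[-97,54,216,0,0,0,30],[-97,54,216,0,0,0,30],[-97,54,216,0,0,0,30],[-97,54,216,0,0,0,30]]]'
python3 - <<'E'
from h import *
o=status.get_obs();T=R.from_rotvec(o['orientation']).as_matrix();p=o['ee_pos']
print(p,o['width'],o['grasp_force'])
mp=np.array([541,-154.1]);r=p[:2]-mp;print(np.linalg.norm(r));a0=np.arctan2(r[1],r[0])
bp=np.array([467.7,-6.5]);e=bp-mp;a1=np.arctan2(e[1],e[0])
print(a0,a1)
for a in np.linspace(a0,a1+.04,20)[1:]:
    q=mp+110*np.array([np.cos(a),np.sin(a)])-p[:2]; w=T.T@[q[0],q[1],0]; print(w[:2].round(0).astype(int).tolist(),end='')
E
```

```text
t: 3.75
ee_pos: [651.1, -172.5, 115.3]
orientation: [-1.652, -2.672, 0.0]
ft_force: [2.6, 0.3, -0.5]
width: 35.5
grasp_force: 28.7
[ 651.09158725 -172.45553126  115.29384867] 35.457512642832754 28.659445345401764
111.61130368845207
-0.16520995297018032 2.0317302382508435
[12, 6][23, 11][36, 16][48, 18][61, 20][74, 19][87, 18][100, 14][112, 10][123, 4][134, -4][143, -12][152, -22][159, -33][165, -44][170, -56][173, -69][175, -82][176, -94]
```

```bash
python3 -m inch '[[[12,6,0,0,0,0,30],[23,11,0,0,0,0,30],[36,16,0,0,0,0,30],[48,18,0,0,0,0,30],[61,20,0,0,0,0,30],[74,19,0,0,0,0,30],[87,18,0,0,0,0,30],[100,14,0,0,0,0,30],[112,10,0,0,0,0,30],[123,4,0,0,0,0,30],[134,-4,0,0,0,0,30],[143,-12,0,0,0,0,30],[152,-22,0,0,0,0,30],[159,-33,0,0,0,0,30],[165,-44,0,0,0,0,30],[170,-56,0,0,0,0,30],[173,-69,0,0,0,0,30],[175,-82,0,0,0,0,30],[176,-94,0,0,0,0,30],[176,-94,0,0,0,0,30]]]'
python3 - <<'E'
from h import *
d,o=snap('top','t2',(200,120,340,225),5.5); print(o['ee_pos'],o['ft_force'])
E
```

```text
t: 5.75
ee_pos: [486.7, -57.4, 115.3]
orientation: [-1.653, -2.67, 0.001]
ft_force: [0.1, 1.3, 3.6]
width: 35.2
grasp_force: 30.0
[486.68608046 -57.36995987 115.2966938 ] [0.09593399 1.33242974 3.6130728 ]
```

View pics/t2.png

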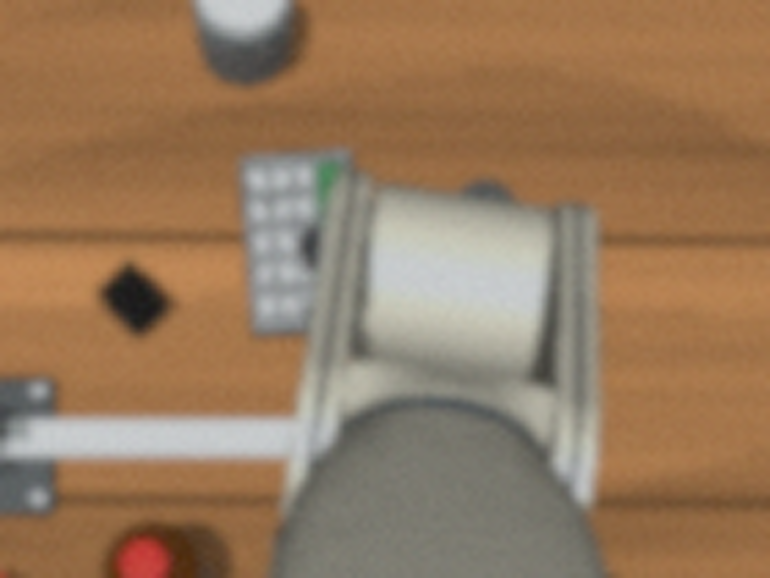

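```bash
python3 -m inch '[[[0,-3,0,0,0,0,30],[0,-6,0,0,0,0,30],[0,-8,0,0,0,0,30],[0,-8,0,0,0,0,30]]]'; python3 -m inch '[[[0,1,0,0,0,0,80],[0,1,0,0,0,0,80],[0,1,0,0,0,0,80],[0,1,0,0,0,0,80],[-30,0,-50,0,0,0,80],[-60,0,-100,0,0,0,80],[-90,0,-150,0,0,0,80],[-110,0,-190,0,0,0,80],[-110,0,-190,0,0,0,80],[-110,0,-190,0,0,0,80]]]'
python3 - <<'E'
from h import *
import pickle
d,o=snap('wrist','w2',scale=1.5)
pickle.dump(({k:d[k] for k in d if k!='frame'},o),open('w2.pkl','wb'))
E
```

```text
t: 6.2
ee_pos: [481.5, -59.5, 115.2]
orientation: [-1.653, -2.67, -0.002]
ft_force: [-0.2, 6.7, 3.0]
width: 35.3
grasp_force: 30.0
t: 7.2
ee_pos: [532.3, -160.6, 308.3]
orientation: [1.651, 2.665, 0.002]
ft_force: [-0.5, 0.0, 0.3]
width: 70.1
grasp_force: 0.0
```

View pics/w2.png

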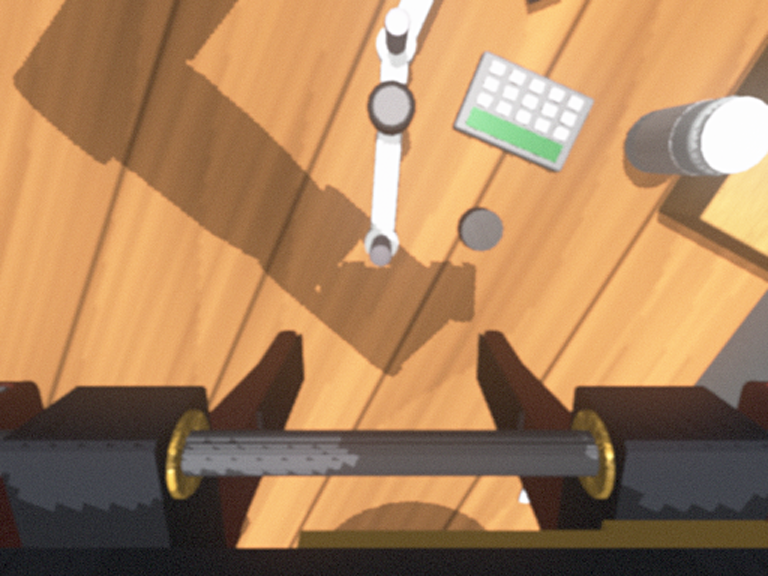

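The reader lies folded over the middle link: base_post top is at (397,20), the head top at (392,106) and mid_post top at (379,256). I check collinearity and work out the next move.

```bash
python3 - <<'E'
from h import *
import pickle
d,o=pickle.load(open('w2.pkl','rb'))
bp,hd,mp=[at(d,u/1.5,v/1.5,z,o)[:2] for u,v,z in [(397,20,135),(392,106,138),(379,256,140)]]
n=np.linalg.norm; an=lambda v:np.arctan2(v[1],v[0])
print(bp,hd,mp,n(bp-mp),n(hd-mp),an(hd-mp),an(bp-mp))
T=R.from_rotvec(o['orientation']).as_matrix();p=o['ee_pos']
print(p,an(T[:2,1]),(T.T@np.r_[mp-p[:2],0]).round(1),o['qpos'])
E
```

```text
[462.44161637  -6.98669483] [484.14849437 -58.42790325] [ 523.97932966 -161.45265819] 166.2727397790832 110.45630615420433 1.9397102471755734 1.949914104191322
[ 532.32463526 -160.63917622  308.26383481] 0.4614158951975271 [ 3.  -7.8 -0. ] [-3.14372250e-01  2.22195966e-01  1.69460005e+00 -2.06221569e-04
  1.21866830e+00 -7.75708224e-01]
```

```bash
python3 -m inch '[[[3,-8,40,0,0,1.44,60],[3,-8,60,0,0,1.44,60],[3,-8,60,0,0,1.44,60],[3,-8,60,0,0,1.44,60],[3,-8,60,0,0,1.44,60],[3,-8,60,0,0,1.44,60],[3,-8,60,0,0,1.44,60],[3,-8,80,0,0,1.44,60],[3,-8,100,0,0,1.44,60],[3,-8,120,0,0,1.44,60],[3,-8,150,0,0,1.44,60],[3,-8,175,0,0,1.44,60],[3,-8,188,0,0,1.44,60],[3,-8,188,0,0,1.44,10],[3,-8,188,0,0,1.44,10],[3,-8,188,0,0,1.44,10],[3,-8,188,0,0,1.44,10],[3,-8,188,0,0,1.44,10],[3,-8,188,0,0,1.44,10],[3,-8,188,0,0,1.44,10]]]'
python3 - <<'E'
from h import *
o=status.get_obs();T=R.from_rotvec(o['orientation']).as_matrix();p=o['ee_pos']
print(p,T.round(2).tolist(),o['width'],o['grasp_force'])
bp=np.array([464.5,-7]);r=p[:2]-bp;print(np.linalg.norm(r));a0=np.arctan2(r[1],r[0])
a1=np.arctan2(217,-3)
print(a0,a1)
for i,a in enumerate(np.linspace(a0,a1+.03,38)[1:]):
    q=bp+165*np.array([np.cos(a),np.sin(a)])-p[:2]; w=T.T@[q[0],q[1],0]; print(w[:2].round(0).astype(int).tolist(),end='')
E
```

```text
t: 9.25
ee_pos: [522.8, -160.4, 118.1]
orientation: [3.003, 0.919, 0.003]
ft_force: [1.2, -2.2, 3.7]
width: 17.0
grasp_force: 30.0
[ 522.76940453 -160.3822198   118.05580614] [[0.83, 0.56, 0.0], [0.56, -0.83, -0.0], [0.0, 0.0, -1.0]] 16.968478617170287 30.002634823322296
164.07750868556406
-1.20773955487384 1.5846203309169027
[12, 3][25, 5][37, 5][50, 5][62, 3][75, 1][87, -2][99, -6][110, -12][121, -18][132, -24][142, -32][151, -40][160, -49][168, -59][175, -69][182, -80][188, -91][192, -103][196, -115][199, -127][201, -139][202, -152][202, -165][202, -177][200, -190][197, -202][193, -214][189, -226][183, -237][177, -248][170, -258][162, -268][153, -277][144, -286][134, -293][124, -300]
```

```bash
python3 -m inch '[[[12,3,0,0,0,0,10],[25,5,0,0,0,0,10],[37,5,0,0,0,0,10],[50,5,0,0,0,0,10],[62,3,0,0,0,0,10],[75,1,0,0,0,0,10],[87,-2,0,0,0,0,10],[99,-6,0,0,0,0,10],[110,-12,0,0,0,0,10],[121,-18,0,0,0,0,10],[132,-24,0,0,0,0,10],[142,-32,0,0,0,0,10],[151,-40,0,0,0,0,10],[160,-49,0,0,0,0,10],[168,-59,0,0,0,0,10],[175,-69,0,0,0,0,10],[182,-80,0,0,0,0,10],[188,-91,0,0,0,0,10],[192,-103,0,0,0,0,10],[192,-103,0,0,0,0,10]]]'
python3 - <<'E'
from h import *
import pickle
d,o=snap('wrist','w3',scale=1.5)
pickle.dump(({k:d[k] for k in d if k!='frame'},o),open('w3.pkl','wb'))
T=R.from_rotvec(o['orientation']).as_matrix();p=o['ee_pos']
print(p,o['ft_force'],np.linalg.norm(p[:2]-[464.5,-7]))
for i,a in enumerate(np.linspace(.18,np.pi/2+.03,20)[1:]):
    q=np.array([464.5,-7])+165*np.array([np.cos(a),np.sin(a)])-p[:2]; w=T.T@[q[0],q[1],0]; print(w[:2].round(0).astype(int).tolist(),end='')
E
```

```text
t: 11.25
ee_pos: [624.0, 35.3, 118.1]
orientation: [-3.003, -0.921, -0.002]
ft_force: [0.4, 1.9, 7.4]
width: 17.4
grasp_force: 30.0
[624.00248424  35.251935   118.06273772] [0.4020202  1.85978366 7.38179678] 165.00384386567472
[0, 1][3, -11][6, -23][8, -35][9, -48][9, -60][8, -72][6, -84][4, -97][0, -108][-4, -120][-10, -131][-16, -142][-23, -152][-30, -162][-39, -171][-48, -179][-57, -187][-67, -194]
```

View pics/w3.png

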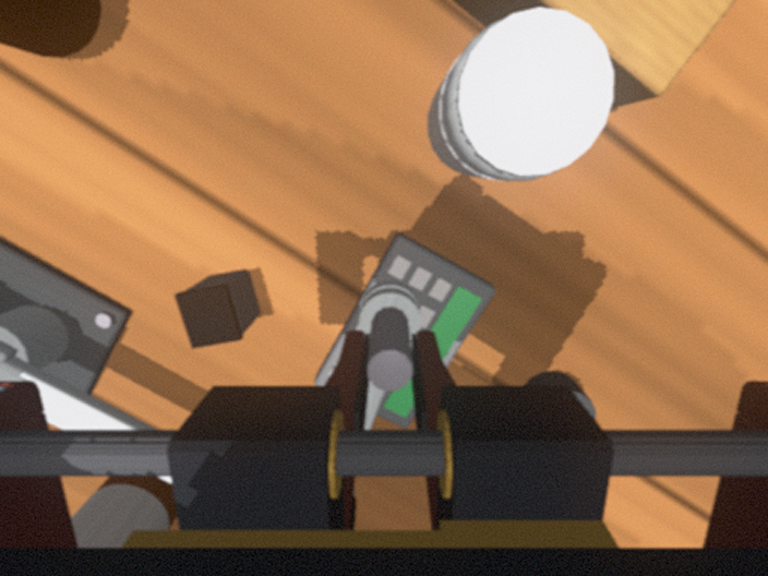

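The post is held at about (390,360) with radius 165, and the can is well clear. I continue the arc.

```bash
python3 -m inch '[[[3,-11,0,0,0,0,10],[6,-23,0,0,0,0,10],[8,-35,0,0,0,0,10],[9,-48,0,0,0,0,10],[9,-60,0,0,0,0,10],[8,-72,0,0,0,0,10],[6,-84,0,0,0,0,10],[4,-97,0,0,0,0,10],[0,-108,0,0,0,0,10],[-4,-120,0,0,0,0,10],[-10,-131,0,0,0,0,10],[-16,-142,0,0,0,0,10],[-23,-152,0,0,0,0,10],[-30,-162,0,0,0,0,10],[-39,-171,0,0,0,0,10],[-48,-179,0,0,0,0,10],[-54,-184,0,0,0,0,10],[-54,-184,0,0,0,0,10]]]'
```

```text
t: 13.1
ee_pos: [475.7, 157.0, 118.3]
orientation: [-3.002, -0.918, -0.003]
ft_force: [-1.3, 4.5, 8.7]
width: 17.6
grasp_force: 30.0
```

```bash
python3 -m inch '[[[-4,-3,0,0,0,0,10],[-7,-5,0,0,0,0,10],[-7,-5,0,0,0,0,10]]]';python3 -m inch '[[[-2,-1,0,0,0,0,10],[-4,-2,0,0,0,0,10],[-4,-2,0,0,0,0,10]]]'; python3 -m inch '[[[-2,-1,0,0,0,0,10],[-3,-2,0,0,0,0,10],[-3,-2,0,0,0,0,10]]]'
```

```text
t: 13.4
ee_pos: [467.9, 157.4, 118.3]
orientation: [-3.002, -0.918, -0.004]
ft_force: [-0.2, 6.0, 8.9]
width: 17.0
grasp_force: 30.0
t: 13.7
ee_pos: [463.9, 157.3, 118.3]
orientation: [-3.002, -0.917, -0.006]
ft_force: [1.1, 8.0, 7.7]
width: 17.0
grasp_force: 30.0
t: 14.0
ee_pos: [460.5, 157.3, 118.3]
orientation: [-3.002, -0.917, -0.006]
ft_force: [1.0, 7.8, 7.2]
width: 17.1
grasp_force: 30.0
```

```bash
python3 -m inch '[[[-2,-1,0,0,0,0,10],[-3,-2,0,0,0,0,10],[-3,-2,0,0,0,0,10]]]';python3 -m inch '[[[-2,-1,0,0,0,0,10],[-3,-2,0,0,0,0,10],[-3,-2,0,0,0,0,10]]]'
```

```text
t: 14.3
ee_pos: [459.2, 157.4, 118.5]
orientation: [-3.003, -0.918, -0.013]
ft_force: [7.9, 6.8, 0.2]
width: 17.2
grasp_force: 30.0
t: 14.6
ee_pos: [458.0, 157.5, 118.6]
orientation: [-3.003, -0.919, -0.02]
ft_force: [16.9, 5.0, -6.1]
width: 17.2
grasp_force: 30.0
```

```bash
python3 - <<'E'
from h import *
import pickle
d,o=snap('top','t4',(150,140,290,245),5.5); print(o['ee_pos'],o['ft_force'])
E
```

```text
[457.96408578 157.47315936 118.64524175] [16.8522067   5.04764943 -6.14692727]
```

View pics/t4.png

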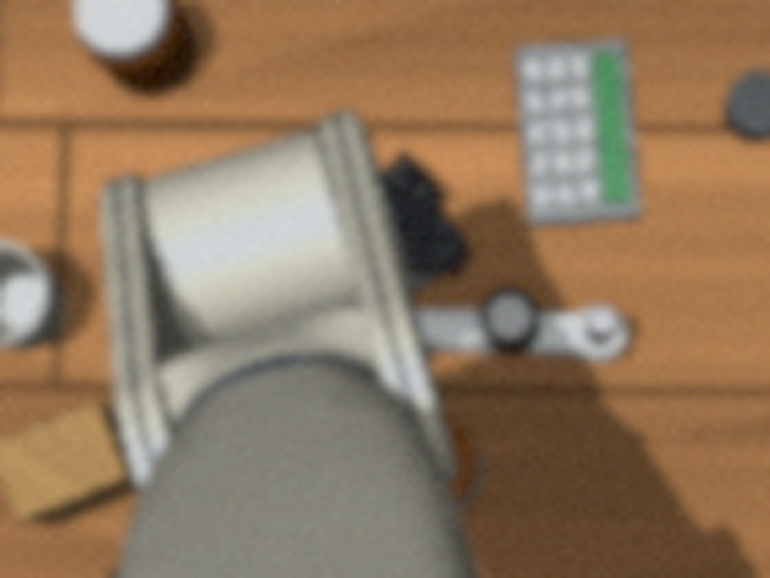

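```bash
python3 -m inch '[[[2,1,0,0,0,0,10],[2,1,0,0,0,0,30],[2,1,0,0,0,0,30],[2,1,-20,0,0,0,30],[2,1,-60,0,0,0,30],[2,1,-100,0,0,0,40],[2,1,-140,0,0,0,40],[0,0,-190,0,0,0,50],[-30,0,-200,0,0,0,60],[-60,0,-200,0,0,0,60],[-60,0,-200,0,0,0,60]]]'
python3 - <<'E'
from h import *
import pickle
d,o=snap('wrist','w5',scale=1.5)
pickle.dump(({k:d[k] for k in d if k!='frame'},o),open('w5.pkl','wb'))
E
```

```text
t: 15.75
ee_pos: [398.7, 120.1, 316.9]
orientation: [-3.004, -0.918, 0.004]
ft_force: [0.2, -0.5, -0.1]
width: 52.8
grasp_force: 0.0
```

View pics/w5.png

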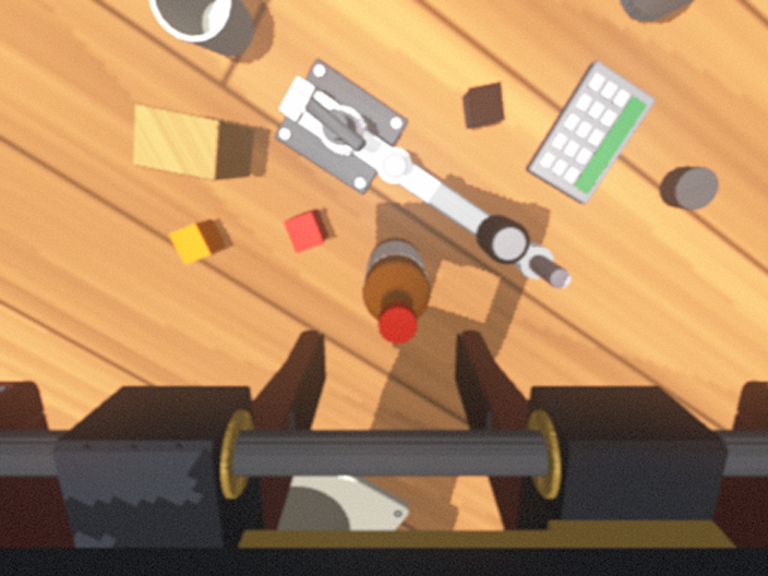

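Wing top edge runs about (309,102)–(362,142); mid_post top (395,160), head top (510,242), base_post top (561,276), rest top (484,103).

```bash
python3 - <<'E'
from h import *
import pickle
d,o=pickle.load(open('w5.pkl','rb'))
f=lambda u,v,z:at(d,u/1.5,v/1.5,z,o)[:2]
a,b,mp,hd,bp,rs=f(309,98,133),f(363,146,133),f(395,160,140),f(510,242,138),f(561,276,135),f(484,98,47)
an=lambda v:np.arctan2(v[1],v[0]);n=np.linalg.norm
nut=(a+b)/2
print(a,b,nut,n(a-b),an(b-a));print(mp,hd,bp,rs,n(bp-mp),n(mp-hd))
print('dirs',an(mp-bp),an(hd-mp)-np.pi,an(nut-bp),n(nut-bp),'rest',an(rs-nut),n(rs-nut),'axis pred',bp+220*(mp-bp)/n(mp-bp))
T=R.from_rotvec(o['orientation']).as_matrix();p=o['ee_pos'];print(p,T.round(3).tolist(),o['qpos'])
g=np.load('pics/w5.npy')[55:105,195:255].max(2)
print('\n'.join(''.join('%4d'%x for x in r[::2]) for r in g[::3]))
E
```

```text
[465.91974582 237.39330148] [459.79787825 185.27452084] [462.85881203 211.33391116] 52.47708602701611 -1.6877204788787834
[464.92522358 159.08346579] [464.18126488  46.72665833] [465.39557595  -7.06590949] [557.78214167 120.90562712] 166.15004103174917 112.35927045511994
dirs 1.5736272198951151 -4.719010277664278 1.5824110334491341 218.41455269803623 rest -0.7611514649841962 131.1019186087423 axis pred [464.7727803  212.93320898]
[398.70480593 120.10031929 316.91020896] [[0.829, 0.559, -0.003], [0.559, -0.829, -0.001], [-0.002, -0.001, -1.0]] [ 2.63857222e-01 -1.76745664e-02  1.94638355e+00  1.99449415e-04
  1.21554503e+00  1.24121669e+00]
 252 255 254 255 255 251 194 170 168 174 170 175 171 171 173 169 171 176 171 163 176 232 246 247 247 247 245 246 247 248
 255 254 254 254 254 254 255 229 144 164 165 171 171 174 172 175 166 171 172 170 170 165 165 217 244 247 246 245 245 246
 254 254 253 252 254 255 254 180 233 234 175 134 157 167 175 173 173 174 166 170 171 172 171 165 164 218 246 248 247 246
 254 254 254 254 251 250 185 227 255 255 255 255 186 136 155 174 171 173 173 175 172 173 
[... 904 characters left out ...]
192 249 255 255 229 175 174 165 154 159 165 169 163 157 138 146 193 199 224 213 153 128 128 166
 165 171 172 170 170 167 168 165 178 244 254 216 174 177 169 154 150 165 168 164 162 157 139 165 233 238 235 241 211 141
 167 170 167 172 169 171 169 168 167 168 234 255 243 198 172 166 159 143 148 167 168 164 157 137 148 237 238 235 241 247
 165 168 168 170 169 167 169 171 167 169 163 216 255 255 255 255 255 253 243 176 155 166 137 116 194 237 236 236 238 245
 188 153 158 167 164 168 165 170 170 172 170 166 170 210 255 255 255 255 254 241 200 180 176 252 252 239 233 233 247 254
 219 221 199 169 156 164 168 163 164 167 171 171 170 168 166 173 197 196 229 177 162 233 255 255 254 254 254 255 254 254
```

```bash
python3 -m inch '[[[105,-40,0,0,0,-0.86,50],[105,-40,0,0,0,-0.86,50],[105,-40,0,0,0,-0.86,50],[105,-40,0,0,0,-0.86,50],[105,-40,40,0,0,-0.86,50],[105,-40,80,0,0,-0.86,50],[105,-40,120,0,0,-0.86,50],[105,-40,150,0,0,-0.86,50],[105,-40,175,0,0,-0.86,50],[105,-40,194,0,0,-0.86,50],[105,-40,194,0,0,-0.86,50],[105,-40,194,0,0,-0.86,8],[105,-40,194,0,0,-0.86,8],[105,-40,194,0,0,-0.86,8],[105,-40,194,0,0,-0.86,8],[105,-40,194,0,0,-0.86,8],[105,-40,194,0,0,-0.86,8]]]'
```

```text
t: 17.5
ee_pos: [460.9, 212.8, 123.2]
orientation: [-2.344, -2.082, 0.014]
ft_force: [-19.3, 4.7, 10.8]
width: 11.4
grasp_force: 30.0
```

```bash
python3 -m inch '[[[0,-3,0,0,0,0,8],[0,-3,0,0,0,0,8]]]'; python3 -m inch '[[[0,0,0,0,0,0.1,8],[0,0,0,0,0,0.2,8],[0,0,0,0,0,0.3,8],[0,0,0,0,0,0.4,8],[0,0,0,0,0,0.5,8],[0,0,0,0,0,0.6,8],[0,0,0,0,0,0.7,8],[0,0,0,0,0,0.7,8]]]'; python3 -c "
from h import *
o=status.get_obs();print(o['moment'],R.from_rotvec(o['orientation']).as_matrix()[:2,1],o['qpos'][5])"
```

```text
t: 17.7
ee_pos: [460.6, 213.0, 123.3]
orientation: [-2.345, -2.086, 0.008]
ft_force: [-9.6, 1.0, 1.4]
width: 11.5
grasp_force: 29.9
t: 18.5
ee_pos: [460.5, 213.1, 123.3]
orientation: [-2.922, -1.151, 0.009]
ft_force: [-10.3, 1.2, 3.4]
width: 11.2
grasp_force: 29.9
[0.21371157 1.83056961 0.02873599] [ 0.6821004  -0.73125119] 1.2278307128144432
```

```bash
python3 -m inch '[[[0,0,0,0,0,0.1,8],[0,0,0,0,0,0.2,8],[0,0,0,0,0,0.3,8],[0,0,0,0,0,0.4,8],[0,0,0,0,0,0.5,8],[0,0,0,0,0,0.6,8],[0,0,0,0,0,0.7,8],[0,0,0,0,0,0.74,8],[0,0,0,0,0,0.74,8]]]'; python3 -c "
from h import *
o=status.get_obs();print(o['moment'],R.from_rotvec(o['orientation']).as_matrix()[:2,1],o['qpos'][5])"
```

```text
t: 19.4
ee_pos: [460.5, 213.2, 123.3]
orientation: [3.141, 0.019, -0.01]
ft_force: [-10.1, 2.3, 1.9]
width: 11.4
grasp_force: 29.9
[0.45672245 1.90897415 0.03742402] [ 0.0123182  -0.99992374] 1.9661663373116844
```

```bash
python3 -m inch '[[[0,0,0,0,0,0,32],[0,0,0,0,0,0,32],[0,0,-10,0,0,0,32],[0,0,-50,0,0,0,32],[0,0,-100,0,0,0,32],[0,0,-150,0,0,0,40],[0,30,-187,0,0,-1.57,50],[0,80,-187,0,0,-1.57,50],[0,130,-187,0,0,-1.57,50],[0,180,-187,0,0,-1.57,50],[0,230,-187,0,0,-1.57,50],[0,253,-187,0,0,-1.57,50],[0,253,-187,0,0,-1.57,50],[0,253,-187,0,0,-1.57,50],[0,253,-187,0,0,-1.57,50],[0,253,-187,0,0,-1.57,50],[0,253,-187,0,0,-1.57,50],[0,253,-187,0,0,-1.57,50],[0,253,-187,0,0,-1.57,50]]]'
python3 - <<'E'
from h import *
import pickle
d,o=snap('wrist','w6',scale=1.5)
pickle.dump(({k:d[k] for k in d if k!='frame'},o),open('w6.pkl','wb'))
T=R.from_rotvec(o['orientation']).as_matrix();print(T.round(2).tolist(),o['qpos'][5])
E
```

```text
t: 21.3
ee_pos: [467.5, -39.6, 311.0]
orientation: [2.21, 2.232, 0.001]
ft_force: [-0.4, -0.4, -0.1]
width: 44.3
grasp_force: 0.0
[[-0.01, 1.0, 0.0], [1.0, 0.01, -0.0], [-0.0, 0.0, -1.0]] -0.11952290872901472
```

View pics/w6.png

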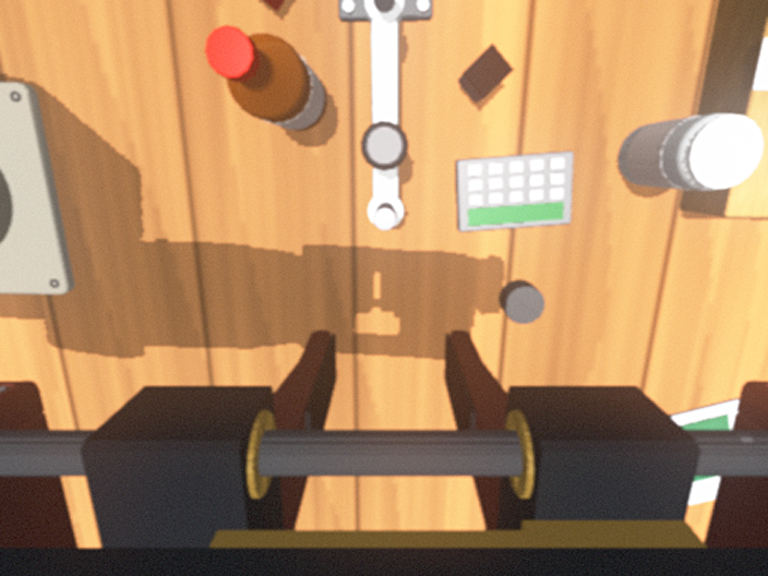

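The view shows the arm folded in line: base_post top is at (386,215), the head at (384,145) and mid_post at (385,3). The rest is around (486,73) and the goods are untouched. I fit the rest's block model to the dark mask to get its angle.

```bash
python3 - <<'E'
from h import *
import pickle
from scipy.optimize import minimize
for nm,box in(('w6',(295,20,352,80)),('w5',(300,45,345,95))):
    d,o=pickle.load(open(nm+'.pkl','rb')); im=np.load('pics/'+nm+'.npy').astype(int)
    x0,y0,x1,y1=box; m=np.zeros(im.shape[:2],np.uint8); m[y0:y1,x0:x1]=(im[y0:y1,x0:x1].max(2)<95)
    k,l,s,c=cv2.connectedComponentsWithStats(m); i=1+np.argmax(s[1:,4]); m=(l==i); print(nm,s[i],c[i]*1.5)
    H=np.array(d['hand_eye']);T=R.from_rotvec(o['orientation']).as_matrix()
    C=T@H[:3,3]+o['ee_pos'];M=T@H[:3,:3]
    def pr(P):
        q=(P-C)@M; return np.c_[q[:,0]/q[:,2]*d['fx']+d['cx'],q[:,1]/q[:,2]*d['fy']+d['cy']]
    def cost(v):
        a=v[2];u=np.array([np.cos(a),np.sin(a),0]);w=np.array([-u[1],u[0],0])
        P=np.array([np.r_[v[0],v[1],z]+sx*15*u+sy*17*w for z in(0,47) for sx in(-1,1) for sy in(-1,1)])
        h=cv2.convexHull((pr(P)*16).round().astype(np.int32)); b=np.zeros((384*1,512),np.uint8)
        cv2.fillConvexPoly(b,h,1,shift=4); b=b>0
        return 1-(b&m).sum()/(b|m).sum()
    best=min((minimize(cost,[555+dx,118,a],method='Nelder-Mead',options=dict(initial_simplex=[[555+dx,118,a],[563+dx,118,a],[555+dx,126,a],[555+dx,118,a+.2]])) for dx in(-4,0,4) for a in(-.95,-.8,-.6)),key=lambda r:r.fun)
    print(best.x,best.fun)
    if nm=='w6':
        bp=at(d,386/1.5,215/1.5,135,o);mp=at(d,385/1.5,3/1.5,140,o);print(bp,mp,o['ee_pos'])
E
```

```text
Traceback (most recent call last):
ValueError: attempt to get argmax of an empty sequence
```

```bash
cat > fit.py <<'E'
from h import *
import pickle
from scipy.optimize import minimize
for nm,box in(('w6',(295,20,352,80)),('w5',(300,45,345,95))):
    d,o=pickle.load(open(nm+'.pkl','rb')); im=np.load('pics/'+nm+'.npy')
    x0,y0,x1,y1=box; sub=np.ascontiguousarray(im[y0:y1,x0:x1].max(2)); t,b=cv2.threshold(sub,0,1,cv2.THRESH_BINARY_INV+cv2.THRESH_OTSU)
    m=np.zeros(im.shape[:2],np.uint8); m[y0:y1,x0:x1]=b
    k,l,s,c=cv2.connectedComponentsWithStats(m); i=1+np.argmax(s[1:,4]); m=(l==i); print(nm,t,s[i],c[i]*1.5)
    H=np.array(d['hand_eye']);T=R.from_rotvec(o['orientation']).as_matrix()
    C=T@H[:3,3]+o['ee_pos'];M=T@H[:3,:3]
    def pr(P):
        q=(P-C)@M; return np.c_[q[:,0]/q[:,2]*d['fx']+d['cx'],q[:,1]/q[:,2]*d['fy']+d['cy']]
    def cost(v):
        a=v[2];u=np.array([np.cos(a),np.sin(a),0]);w=np.array([-u[1],u[0],0])
        P=np.array([np.r_[v[0],v[1],z]+sx*15*u+sy*17*w for z in(0,47) for sx in(-1,1) for sy in(-1,1)])
        h=cv2.convexHull((pr(P)*16).round().astype(np.int32)); b=np.zeros((384,512),np.uint8)
        cv2.fillConvexPoly(b,h,1,shift=4); b=b>0
        return 1-(b&m).sum()/(b|m).sum()
    best=min((minimize(cost,[555,118,a],method='Nelder-Mead',options=dict(initial_simplex=[[555+dx,118,a],[563+dx,118,a],[555+dx,126,a],[555+dx,118,a+.2]])) for dx in(-4,0,4) for a in(-.95,-.8,-.6)),key=lambda r:r.fun)
    print(best.x,best.fun)
    if nm=='w6': print(at(d,386/1.5,215/1.5,135,o),at(d,385/1.5,3/1.5,140,o),o['ee_pos'])
E
python3 fit.py
```

```text
w6 187.0 [306  30  35  39 744] [483.90927419  74.53830645]
[555.71542712 115.80778778  -0.77840949] 0.06883604505632035
[464.78069268  -4.63077736 135.        ] [463.19918718 139.78479865 140.        ] [467.51048816 -39.55803706 311.02363431]
w5 185.0 [309  55  27  31 670] [482.8858209 105.6358209]
[554.3634574  116.18938387  -0.7178825 ] 0.12434554973821987
```

```bash
python3 -m inch '[[[33,-5,40,0,0,0,50],[33,-5,80,0,0,0,50],[33,-5,120,0,0,0,50],[33,-5,160,0,0,0,50],[33,-5,185,0,0,0,50],[33,-5,201,0,0,0,50],[33,-5,201,0,0,0,10],[33,-5,201,0,0,0,10],[33,-5,201,0,0,0,10],[33,-5,201,0,0,0,10],[33,-5,201,0,0,0,10],[33,-5,201,0,0,0,10]]]'
python3 - <<'E'
from h import *
o=status.get_obs();T=R.from_rotvec(o['orientation']).as_matrix();p=o['ee_pos'];print(p,T[:2,:2],o['ft_force'])
n=np.array([460.5,213.]);r=p[:2]-n;print(np.linalg.norm(r));a0=np.arctan2(r[1],r[0]);print(a0)
for a in np.linspace(a0,-.80,18)[1:]:
    q=n+220*np.array([np.cos(a),np.sin(a)])-p[:2]; w=T.T@[q[0],q[1],0]; print(w[:2].round(0).astype(int).tolist(),end='')
E
```

```text
t: 22.55
ee_pos: [462.9, -6.6, 110.3]
orientation: [2.206, 2.234, 0.002]
ft_force: [0.7, -1.4, 6.2]
width: 17.2
grasp_force: 30.0
[462.89381411  -6.59801046 110.25531387] [[-0.0129452   0.9999133 ]
 [ 0.99991619  0.01294559]] [ 0.74532692 -1.40881112  6.23309391]
219.61105742240866
-1.5598958669398284
[0, 10][0, 20][2, 29][3, 39][5, 49][7, 58][10, 68][13, 77][17, 86][21, 95][25, 104][30, 112][35, 121][41, 129][47, 137][53, 144][60, 152]
```

```bash
python3 -m inch '[[[0,10,0,0,0,0,10],[0,20,0,0,0,0,10],[2,29,0,0,0,0,10],[2,29,0,0,0,0,10]]]'; python3 -m inch '[[[1,10,0,0,0,0,10],[3,20,0,0,0,0,10],[5,29,0,0,0,0,10],[8,39,0,0,0,0,10],[11,48,0,0,0,0,10],[15,57,0,0,0,0,10],[19,66,0,0,0,0,10],[23,75,0,0,0,0,10],[28,83,0,0,0,0,10],[33,92,0,0,0,0,10],[39,100,0,0,0,0,10],[45,108,0,0,0,0,10],[51,115,0,0,0,0,10],[58,123,0,0,0,0,10],[58,123,0,0,0,0,10]]]'
```

```text
t: 22.95
ee_pos: [492.9, -4.2, 110.2]
orientation: [2.205, 2.234, 0.003]
ft_force: [2.2, -1.9, 7.8]
width: 17.4
grasp_force: 30.0
t: 24.45
ee_pos: [614.4, 56.2, 110.3]
orientation: [2.206, 2.235, 0.003]
ft_force: [-0.1, 1.3, 6.9]
width: 17.1
grasp_force: 30.0
```

```bash
python3 -m inch '[[[0,0,0,0,0,0,40],[0,0,0,0,0,0,40],[0,0,-20,0,0,0,40],[0,0,-60,0,0,0,40],[0,0,-100,0,0,0,40],[0,0,-150,0,0,0,40],[-13,-58,-170,0,0,0,40],[-13,-58,-170,0,0,0,40],[-13,-58,-170,0,0,0,40],[-13,-58,-170,0,0,0,40]]]'
python3 - <<'E'
from h import *
import pickle
d,o=snap('wrist','w7')
pickle.dump(({k:d[k] for k in d if k!='frame'},o),open('w7.pkl','wb'))
im=np.load('pics/w7.npy'); print(o['ee_pos'])
H=np.array(d['hand_eye']);T=R.from_rotvec(o['orientation']).as_matrix();C=T@H[:3,3]+o['ee_pos'];M=T@H[:3,:3];print(C)
def pr(p):
    q=(np.array(p)-C)@M; return q[0]/q[2]*d['fx']+d['cx'],q[1]/q[2]*d['fy']+d['cy']
N=np.array([463.5,212.5]);a=-.8;u=np.array([np.cos(a),np.sin(a)]);w=np.array([-u[1],u[0]])
print(pr(np.r_[N+135*u,47]))
# across-link profiles at heights 47, at several radii, offsets -40..40 mm
for r in (123,129,135,141,147):
    row=[]
    for s in range(-40,41,2):
        x,y=pr(np.r_[N+r*u+s*w,47]); row.append(int(im[int(round(y)),int(round(x))].max()) if 0<=x<511 and 0<=y<383 else -1)
    print(r,row)
E
```

```text
t: 25.45
ee_pos: [555.3, 41.7, 278.6]
orientation: [-2.207, -2.235, 0.001]
ft_force: [0.3, -0.3, 0.5]
width: 35.0
grasp_force: 0.0
[555.32290121  41.65878884 278.55180026]
[555.05088783 115.70028179 447.38591558]
(np.float64(262.0693401017174), np.float64(108.92798160754074))
123 [248, 249, 248, 250, 249, 249, 250, 250, 249, 249, 252, 226, 135, 147, 238, 255, 255, 254, 254, 254, 254, 254, 254, 255, 255, 254, 145, 164, 250, 255, 254, 254, 253, 254, 254, 254, 254, 254, 254, 254, 254]
129 [248, 248, 249, 249, 250, 249, 249, 248, 248, 250, 250, 208, 126, 165, 247, 255, 254, 254, 254, 254, 254, 254, 254, 255, 255, 250, 129, 142, 240, 255, 254, 253, 254, 254, 254, 254, 254, 254, 254, 254, 254]
135 [249, 249, 249, 249, 248, 248, 249, 249, 249, 249, 250, 234, 144, 164, 255, 255, 254, 254, 254, 254, 254, 254, 254, 254, 255, 246, 133, 162, 251, 255, 254, 254, 254, 254, 254, 254, 254, 254, 254, 253, 253]
141 [249, 248, 248, 248, 249, 248, 249, 250, 249, 249, 251, 228, 139, 166, 248, 255, 255, 255, 254, 254, 254, 254, 255, 254, 255, 229, 137, 132, 229, 255, 254, 254, 254, 254, 254, 254, 254, 253, 253, 252, 251]
147 [249, 249, 249, 249, 249, 249, 249, 249, 249, 249, 251, 227, 140, 184, 255, 255, 255, 248, 234, 247, 249, 250, 253, 252, 255, 213, 151, 170, 241, 255, 254, 254, 253, 253, 253, 252, 252, 252, 251, 251, 236]
```

The dark pad strips on both sides of the stacked links are equal at about 4.5 mm each. The stack is one link wide, so the arm is folded and square over the pad, with the robot clear of everything.

```bash
python3 -c "
from h import *
print(ctrl.close_job())"
```

```text
the job is handed in; nothing more can be done
None
```

The job is handed in at about 25 s of the 72 s allowed: the reader link and then the middle link folded to their stops, the nut turned about 1.4 rad clockwise and left loose, and the folded arm parked centred over the grey rest to about 1 mm, with no sign of any goods being touched.

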